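# Close the clamp, then show what to pour where

### The arm

A 6-joint arm with a two-finger parallel gripper is mounted at the origin on a cart in front of the work surface, level with it; the furniture and walls round the work are solid. World frame = base frame: x ahead of the robot, y to its left, z up, the work surface at z = 0. Lengths are in m, angles in rad, forces in N, time in s.
With the tool pointing down it reaches from about 0.275 to 0.825 m from the base axis. Payload 4.9 kg.
Tool frame: the origin (TCP) lies midway between the tips of the shut fingers; the grasp point (between the pads) lies 19 mm behind it (grip_point_offset is the distance from the TCP to the grasp point, in m); z points along the fingers, x is the direction in which the jaws open and shut, and the axes are right-handed (so a half turn about z gives the same grasp; the last joint's range is limited). The gripper opens to 85 mm and grips with 20 to 120 N. Pads are 22 mm wide; open, the fingers measure 114 mm over their backs; the gripper's body (76 mm by 85 mm) begins 54 mm behind the grasp point. The pads swing forward as they close: fully open they stand 13 mm farther back than shut.
Start: joints at [-1.405, 0.326, -0.193, 1.052, 0, 1.437], TCP at [0.162, -0.525, 0.231] pointing down, gripper open.
Joint ranges: [-2.65, 2.65], [-0.97, 1.79], [-1.3, 1.35], [-1.93, 2.1], [-1.47, 1.37], [-3.14, 3.14]. Speed limits (rad/s): [2.57, 2.57, 3.14, 3.14, 3.14, 3.14].

### API

Orientations are given as a rotation vector (axis times angle).
In Python, from cell import * gives the robot as it stands. Calls block until the motion is done:
- movep(position, orientation): joint-space move of the TCP to a pose.
- move_l(position, velocity=0.15, rot=None, until_force=None): straight line of the TCP; rot=None keeps the orientation; velocity is the mean speed in m/s. With until_force (N) it stops when the force on the tool has changed by that much, and returns True; else False.
- set_joints(angles): joint-space move.
- let_go() and grab(newtons=None): open the fingers fully, or close them until they stop; newtons is the grip in N (None keeps the last).
- sleep(seconds).
- ik(position, orientation): joint angles nearest the present ones, or None.
- get_state(): the state.
- grab_frame(name): name is "scene" or "side" or "wrist"; returns a dict with "img" (384x512x3 uint8, red, green, blue), "fx", "fy", "cx", "cy" (pixels), "cam_to_world" (4x4, takes a point from camera to world coordinates); the wrist camera has in their place "T_tool_cam" (4x4, takes a point from camera to tool coordinates, whose origin is the TCP and whose axes are the tool frame's). Camera axes: x right, y down, z forward; pixel columns grow to the right and rows downward; lengths in m; the calibration is good to about 2 mm. A picture is of the moment at which its call begins: read the wrist's pose just before it. There is no depth.
A pose or a line that the arm cannot do raises MotionError and nothing moves.
- sign_off(): hands the job in, once; it reports no verdict.
Trained networks look in the newest picture that a camera, given by its name, has taken for a name from the list of things; names that differ only in an ending like _2 or _b are one class to them, and where a whole thing is asked for, a point or a joint stands for the part that bears it (a point fixed in the world has none). Each returns a list of dicts, best first, with "score" (0 to 1); they miss things now and then, are a little off and sometimes report something else, mostly with a low value. They report only what shows in the picture. A call takes as long as a camera call. They do not tell look-alikes from the thing itself.
- spot_in(camera, name): "centre" ([column, row] in pixels, amid what is visible of it).
- silhouettes(camera, name): "mask" (384x512 bool, what is visible of it) and "centre" ([column, row] in pixels, amid what is visible of it).
- tip_of(camera, name): "centre" ([column, row] in pixels: a listed point, or the origin of a listed thing).
The state is a dict: "clock": time; "q": joint angles; "joint_velocities": joint speeds; "tau": joint torques, N m; "position": TCP position; "eef_rot": TCP orientation; "contact_force": force on the tool from outside, world axes, zero at the start; "wrist_torque": the same for the moment, N m; "finger_gap": opening from 0.0 (shut) to 1.0 (fully open).
Only numpy, scipy, OpenCV 4.12 (cv2) and the standard library are available. Lean on these libraries where they do the work, as an engineer would, in place of code of your own. Each camera call takes 0.05 s, during which the arm holds its last target.

### The job

We are about to filter the red sample, but the band clamp of the manifold's middle place, the one with the blank cap, still stands open: with the fingertips gently push it fully shut round the flange; I will tighten the wing nut myself. Then show me what to pour and where: point down at the cap of the red sample bottle from a few centimetres above it and stay still for two seconds, then point in the same way at the middle of the mouth of the filter cup and finish there, still pointing. Grip and lift nothing, do not shift the loose blank cap, and touch neither the bottles nor the cup.

Things in the scene. Friction and masses are not known exactly. Their poses are not given: they have to be found in the camera images.
- filter_manifold: Fixed steel vacuum manifold along y with three places in a row: left (carries the filter cup), middle (carries the loose blank cap, its clamp open), right (blanked and clamped, not part of the job). Each place is a round flange 72 mm across, its top 103 mm above the worktop. Origin: under its middle, on the worktop.
- filter_manifold_clamp_2 (a joint): Hinged half of the band clamp of the middle place; it swings level about an upright hinge. 0 rad (a stop) = shut round the flange; it grows as it opens, clockwise seen from above (its free end swings out in front of the manifold, towards +y). Starts open, 0.4 to 1.18 (stop at 1.22). Friction 0.05 Nm, about 0.5 N at the free end; no spring, it stays where it is left.
- clamp_hinge (a point): The clamp's upright hinge axis, behind and left of the middle place, 103 mm above the worktop.
- clamp_lug (a point): Centre of the lug at the free end of the clamp's half ring, the best part to push: an upright plate 16 x 16 mm (95 to 111 mm up), 7 mm thick along its travel, standing out from the ring, 102 mm from the hinge axis. Shut, it lies 50 mm in front (-x) and 15 mm right (-y) of the middle place's centre. It travels on a circle round the hinge. To shut it, push from its left (+y) side.
- wing_nut (a point): Brass wing nut on the bolt beyond the lug, 28 mm from it on the side towards which the clamp closes: an upright wing 10 mm wide and 35 mm high (86 to 121 mm up). It turns with the clamp. The clamp's half ring is a band 16 mm high (95 to 111 mm up) and 7 mm thick, 92 mm across outside; it too can be pushed on.
- blank_cap_mid: Loose steel blank cap with a small knob, 72 mm across, 33 mm high, lying on the flange of the middle place, so its top is 136 mm above the worktop. Origin: centre of its underside. It must stay where it lies. A like cap on the right place is fixed.
- filter_cup_a: The only filter cup: stainless, conical, 117 mm across the rim, 122 mm high, fixed on the manifold's left place. Origin: centre of its underside, z up.
- cup_mouth (a point): Centre of the filter cup's mouth, level with its rim, about 224 mm above the worktop.
- sample_bottle_red: Loose clear bottle with red contents and a white screw cap, 68 mm across, 208 mm high, standing on the worktop left of the manifold. Origin: centre of its underside, z up. The four bottles, in a loose row, change places from start to start.
- sample_bottle_yellow: Bottle of the same shape with pale yellow contents. To be left alone.
- sample_bottle_amber: Bottle of the same shape with brown contents. To be left alone.
- sample_bottle_clear: Bottle of the same shape with clear, colourless contents. To be left alone.
- red_cap_top (a point): Centre of the top of the red bottle's cap (cap 40 mm across), 208 mm above the worktop.
- cone_vessel_6: Loose small steel cone-shaped vessel, 68 mm across, 88 mm high, standing in front of the manifold, right of the middle place. Origin: centre of its underside. To be left standing where it is.
There are look-alikes about, which are no part of the job. What is shaped like the sample_bottle_red but purple is not meant.

How it is judged:
By the outcome, as a careful person would: the job done as asked, in the order asked, and still so for the second after the job is handed in, with the robot touching nothing.
It also fails if it takes over 56 s, if anything falls off the work surface, if the arm or the gripper's body presses on something with over 40 N, if the wrist force passes 120 N, or if a joint passes its speed limit or range.

## Working session

There is one attempt and no reset: what is moved stays moved. The work goes in short steps, each a Python script; the robot and the scene stay as the last script left them, time stands still between calls to the robot, and variables do not carry over. Pictures are saved under pics/ and viewed, and the job is handed in when it is done.

```bash
mkdir -p pics; python3 - <<'E'
from cell import *
import cv2
s=get_state();print(s['clock'],s['position'],s['eef_rot'])
for c in ["scene","side","wrist"]:
    f=grab_frame(c);cv2.imwrite(f"pics/{c}0.png",f["img"][:,:,::-1])
    print(c,f['fx'],f['cx'],f['cy'],f.get('cam_to_world',f.get('T_tool_cam')))
    for n in ["clamp_lug","clamp_hinge","wing_nut","cup_mouth","red_cap_top","blank_cap_mid","sample_bottle_red","filter_manifold","cone_vessel_6"]:
        print(n,[(round(d['score'],2),[round(float(x),1) for x in d['centre']]) for d in tip_of(c,n)][:5])
E
```

```text
0.0 [ 0.16234875 -0.52489162  0.23051019] [-2.52730970e+00  1.86410453e+00  1.92758859e-03]
scene 487.0236120703626 262.2069064640806 191.2458755400614 [[ 0.76019545 -0.3766647   0.52936431 -0.47252069]
 [-0.6496914  -0.43822918  0.6211733  -1.21868113]
 [-0.00199117 -0.81613656 -0.57785565  1.21700705]
 [ 0.          0.          0.          1.        ]]
clamp_lug [(0.45, [296.9, 230.5])]
clamp_hinge [(0.76, [320.1, 220.7])]
wing_nut [(0.73, [296.4, 233.4])]
cup_mouth []
red_cap_top [(0.54, [202.6, 128.1])]
blank_cap_mid [(0.6, [320.1, 230.1]), (0.4, [298.3, 229.8])]
sample_bottle_red [(0.49, [254.6, 194.9])]
filter_manifold [(0.61, [319.2, 257.1])]
cone_vessel_6 [(0.87, [328.0, 299.3])]
side 414.7426253557218 260.9258246158471 187.81188481463272 [[ 0.98336759  0.14535518 -0.10890386  0.63544887]
 [ 0.18153233 -0.76727491  0.61508961 -0.88955394]
 [ 0.00584726 -0.62462876 -0.78089994  1.19831238]
 [ 0.          0.          0.          1.        ]]
clamp_lug [(0.71, [249.9, 250.3])]
clamp_hinge [(0.85, [274.5, 272.1])]
wing_nut [(0.68, [243.8, 259.7]), (0.47, [300.0, 87.4])]
cup_mouth [(0.95, [284.5, 179.5])]
red_cap_top [(0.98, [302.3, 89.2]), (0.72, [302.3, 146.9])]
blank_cap_mid [(0.96, [261.2, 273.2])]
sample_bottle_red [(0.95, [302.3, 187.8]), (0.92, [298.9, 129.6])]
filter_manifold [(0.76, [264.7, 293.2]), (0.24, [301.5, 90.7])]
cone_vessel_6 [(0.62, [207.6, 336.8])]
wrist 294.4546510138661 255.42178383340467 194.47200333354414 [[ 9.99999737e-01 -7.05912944e-04 -1.67920743e-04  3.99717384e-04]
 [ 7.25227963e-04  9.64828346e-01  2.62879701e-01 -6.63794581e-02]
 [-2.35554904e-05 -2.62879753e-01  9.64828604e-01 -1.41737543e-01]
 [ 0.00000000e+00  0.00000000e+00  0.00000000e+00  1.00000000e+00]]
clamp_lug []
clamp_hinge []
wing_nut []
cup_mouth []
red_cap_top []
blank_cap_mid []
sample_bottle_red []
filter_manifold []
cone_vessel_6 []
```

View pics/scene0.png

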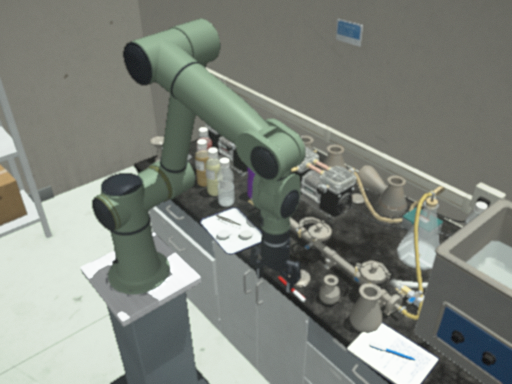

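View pics/side0.png

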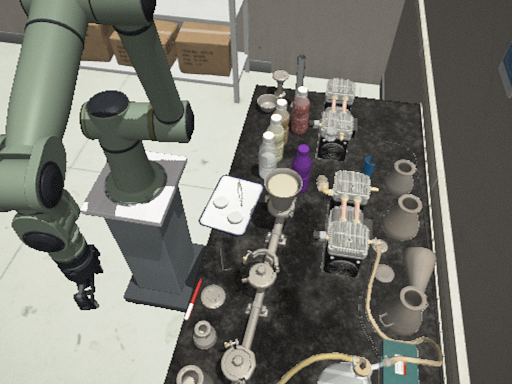

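```bash
python3 - <<'E'
import cv2
a=cv2.imread('pics/scene0.png')[90:310,180:400];cv2.imwrite('pics/sc_crop.png',cv2.resize(a,None,fx=2.7,fy=2.7,interpolation=cv2.INTER_CUBIC))
a=cv2.imread('pics/side0.png')[160:360,170:380];cv2.imwrite('pics/si_crop.png',cv2.resize(a,None,fx=2.9,fy=2.9,interpolation=cv2.INTER_CUBIC))
E
```

```text
(no output)
```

View pics/sc_crop.png

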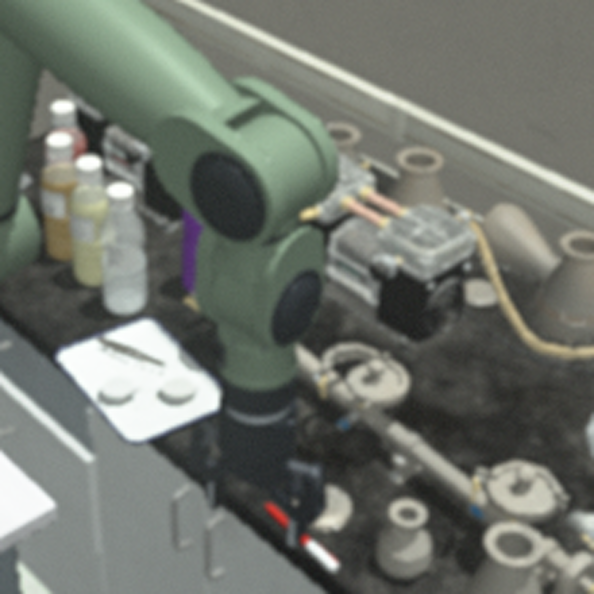

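View pics/si_crop.png

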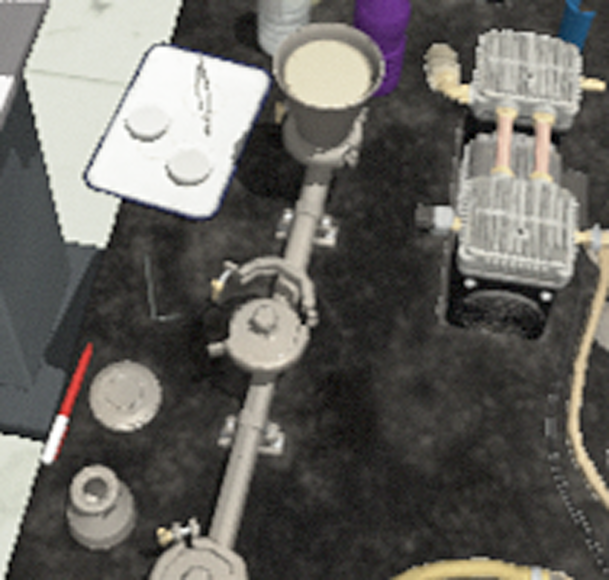

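The side view shows the open clamp (lug about (250,251), wing nut about (244,259)), the cup mouth (284,180) and the red bottle's cap (302,89). The purple bottle is at (302,147). The next step is to locate these in the world from their known heights.

```bash
cat > h.py <<'E'
from cell import *
import numpy as np, cv2
from scipy.spatial.transform import Rotation as R
def onz(f,px,z,T=None):
    T=f['cam_to_world'] if T is None else T
    d=T[:3,:3]@np.array([(px[0]-f['cx'])/f['fx'],(px[1]-f['cy'])/f['fy'],1]);o=T[:3,3]
    return o+d*(z-o[2])/d[2]
def wristT(f,s):
    T=np.eye(4);T[:3,:3]=R.from_rotvec(s['eef_rot']).as_matrix();T[:3,3]=s['position'];return T@f['T_tool_cam']
Z={"clamp_lug":.103,"clamp_hinge":.103,"wing_nut":.103,"cup_mouth":.224,"red_cap_top":.208,"blank_cap_mid":.103,"filter_manifold":0,"cone_vessel_6":0,"sample_bottle_red":0,"filter_cup_a":.102}
E
python3 - <<'E'
from h import *
f=grab_frame("side")
for n,z in Z.items():
    print(n,[(round(d['score'],2),np.round(onz(f,d['centre'],z),4)[:2]) for d in tip_of("side",n)][:3])
f=grab_frame("scene")
for n,z in Z.items():
    print(n,[(round(d['score'],2),np.round(onz(f,d['centre'],z),4)[:2]) for d in tip_of("scene",n)][:3])
for q in [(.45,-.1),(.5,-.1)]:
  for r in [[np.pi,0,0],[0,np.pi,0]]:
    print(ik([*q,.2],r))
E
```

```text
clamp_lug [(0.72, array([ 0.484 , -0.2691]))]
clamp_hinge [(0.72, array([ 0.581 , -0.3216]))]
wing_nut [(0.78, array([ 0.4787, -0.3037]))]
cup_mouth [(0.55, array([ 0.5583, -0.0762]))]
red_cap_top [(0.95, array([0.563 , 0.3905])), (0.64, array([0.6087, 0.0826]))]
blank_cap_mid [(0.8, array([ 0.5488, -0.3404]))]
filter_manifold [(0.95, array([ 0.5547, -0.3567]))]
cone_vessel_6 [(0.68, array([ 0.4188, -0.5197]))]
sample_bottle_red [(0.87, array([0.6116, 0.0844])), (0.64, array([0.5523, 0.4164]))]
filter_cup_a [(0.66, array([ 0.573 , -0.0835]))]
clamp_lug [(0.5, array([ 0.4892, -0.2787]))]
clamp_hinge [(0.82, array([ 0.5802, -0.3189]))]
wing_nut [(0.65, array([ 0.4763, -0.2886]))]
cup_mouth []
red_cap_top [(0.71, array([ 0.3958, -0.3609])), (0.67, array([0.5595, 0.4148]))]
blank_cap_mid [(0.76, array([ 0.5355, -0.3431]))]
filter_manifold [(0.98, array([ 0.5498, -0.3482]))]
cone_vessel_6 [(0.81, array([ 0.4002, -0.5202]))]
sample_bottle_red [(0.58, array([0.6228, 0.1277])), (0.54, array([0.4948, 0.1634]))]
filter_cup_a []
[-0.379016    0.1883672  -0.46361002  0.91881911  0.          1.19178033]
[-0.379016    0.1883672  -0.46361002  0.91881911  0.         -1.94981233]
[-0.34224301  0.27686799 -0.34610763  0.94782071  0.          1.22855332]
[-0.34224301  0.27686799 -0.34610763  0.94782071  0.         -1.91303933]
```

```bash
python3 - <<'E'
from h import *
grab()
rv=R.from_matrix(np.array([[0,1,0],[1,0,0],[0,0,-1]]).T.astype(float)).as_rotvec()
M=np.array([[0,1,0],[1,0,0],[0,0,-1.]])
rv=R.from_matrix(M).as_rotvec(); print(rv,ik([.5,-.31,.30],rv))
movep([.5,-.31,.30],rv)
s=get_state();print(s['clock'],s['position'],s['finger_gap'])
f=grab_frame("wrist");cv2.imwrite("pics/w1.png",f["img"][:,:,::-1])
T=wristT(f,s)
for n,z in Z.items():
    print(n,[(round(d['score'],2),np.round(d['centre'],0),np.round(onz(f,d['centre'],z,T),4)[:2]) for d in tip_of("wrist",n)][:3])
E
```

```text
[2.22144147 2.22144147 0.        ] [-0.68043007  0.36628048  0.04101326  1.2455291   0.         -0.68043007]
5.2 [ 0.49965824 -0.3103986   0.29985617] -0.002826351980879748
clamp_lug [(0.8, array([281., 165.]), array([ 0.4903, -0.281 ]))]
clamp_hinge [(0.84, array([250., 244.]), array([ 0.5901, -0.3173]))]
wing_nut [(0.73, array([262., 157.]), array([ 0.4807, -0.3038]))]
cup_mouth []
red_cap_top []
blank_cap_mid [(0.74, array([229., 210.]), array([ 0.545 , -0.3434]))]
filter_manifold [(0.81, array([232., 187.]), array([ 0.5423, -0.3472]))]
cone_vessel_6 [(0.91, array([113.,  97.]), array([ 0.4092, -0.5143]))]
sample_bottle_red []
filter_cup_a [(0.65, array([439., 222.]), array([ 0.5614, -0.0851]))]
```

View pics/w1.png

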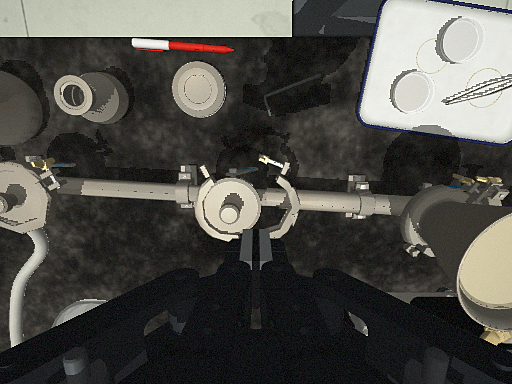

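```bash
python3 - <<'E'
import cv2
a=cv2.imread('pics/w1.png')[130:255,170:320];cv2.imwrite('pics/w1c.png',cv2.resize(a,None,fx=4.5,fy=4.5,interpolation=cv2.INTER_CUBIC))
E
```

```text
(no output)
```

View pics/w1c.png

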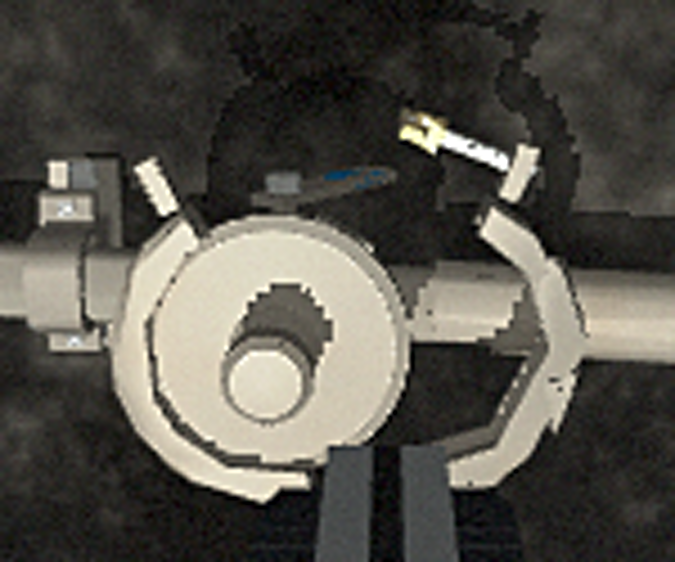

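```bash
python3 - <<'E'
from h import *
s=get_state();f=grab_frame("wrist");T=wristT(f,s)
for n,p,z in [("lug",(285.6,168.7),.111),("nut",(263.8,158.9),.121),("capdisc",(232,205.5),.118),("knob",(229,214.5),.136),("fixedlug",(204.5,171),.111)]:
    print(n,np.round(onz(f,p,z,T),4))
M=np.array([[0,1,0],[1,0,0],[0,0,-1.]])
# tcp projection
Ti=np.linalg.inv(f['T_tool_cam']);
for p in ([0,0,0],[.0145,0,0],[-.0145,0,0]):
    c=Ti@np.array([*p,1]);print(c[:2]/c[2]*f['fx']+[f['cx'],f['cy']])
h=np.array([.585,-.318]);
for l in [(.490,-.278)]: print(np.hypot(*(np.array(l)-h)))
E
```

```text
lug [ 0.4935 -0.2762  0.111 ]
nut [ 0.4808 -0.3013  0.121 ]
capdisc [ 0.535  -0.3375  0.118 ]
knob [ 0.5397 -0.3395  0.136 ]
fixedlug [ 0.496  -0.3685  0.111 ]
[256.3492211  245.92709313]
[284.0069503  245.90588762]
[228.69132041 245.94829878]
0.10307764064044148
```

```bash
cat >> h.py <<'E'
H=np.array([.5856,-.319]); PH0=np.deg2rad(155.7); PHE=np.deg2rad(198.9)
def arc(phi,r=.108,z=.096):
    u=np.array([np.cos(phi),np.sin(phi)])
    p=H+r*u; y=np.array([-u[0],-u[1],0]); zz=np.array([0,0,-1.]); x=np.cross(y,zz)
    return [p[0],p[1],z], R.from_matrix(np.c_[x,y,zz]).as_rotvec()
E
python3 - <<'E'
from h import *
p,r=arc(PH0-.29,z=.19);print(p)
movep(p,r)
s=get_state();f=grab_frame("wrist");cv2.imwrite("pics/w2.png",f["img"][:,:,::-1]);T=wristT(f,s)
print(s['clock'],s['contact_force'])
for n in ["clamp_lug","clamp_hinge","wing_nut","blank_cap_mid"]:
    print(n,[(round(d['score'],2),np.round(d['centre'],0),np.round(onz(f,d['centre'],Z[n],T),4)[:2]) for d in tip_of("wrist",n)][:3])
Ti=np.linalg.inv(T)
for (a,b) in [(.01,.013),(.01,-.013),(-.01,.013),(-.01,-.013)]:
    R0=R.from_rotvec(s['eef_rot']).as_matrix()
    P=s['position']+R0@np.array([a,b,0]);P[2]=.103
    c=Ti@np.array([*P,1]);print(np.round(c[:2]/c[2]*f['fx']+[f['cx'],f['cy']]))
E
```

```text
[np.float64(0.5039872985631408), np.float64(-0.2482655178560125), 0.19]
6.5917 [-0.89393291 -0.00629655 -0.02527051]
clamp_lug [(0.65, array([220., 209.]), array([ 0.4917, -0.2765]))]
clamp_hinge [(0.87, array([253., 316.]), array([ 0.5876, -0.3236]))]
wing_nut [(0.85, array([190., 221.]), array([ 0.4829, -0.3026]))]
blank_cap_mid []
[268. 214.]
[268. 183.]
[244. 214.]
[243. 183.]
```

View pics/w2.png

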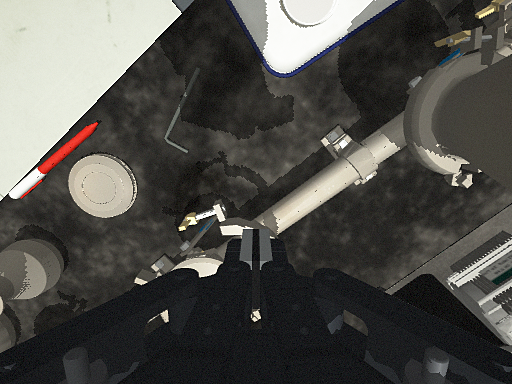

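```bash
python3 - <<'E'
from h import *
p,r=arc(PH0-.29)
print(move_l(p,0.1,until_force=5)); s=get_state();print(s['clock'],s['position'],s['contact_force'])
phi=PH0-.29; f0=s['contact_force']
while phi<PHE+.1:
    phi+=.12
    p,r=arc(phi)
    hit=move_l(p,0.05,rot=r,until_force=8)
    s=get_state();q=s['position'];u=q[:2]-H
    print(round(phi,3),hit,round(s['clock'],2),round(np.arctan2(u[1],u[0])%(2*np.pi),3),round(np.hypot(*u),4),np.round(s['contact_force']-f0,2))
    if hit: break
f=grab_frame("wrist");cv2.imwrite("pics/w3.png",f["img"][:,:,::-1]);T=wristT(f,s)
for n in ["clamp_lug","clamp_hinge","wing_nut","blank_cap_mid"]:
    print(n,[(round(d['score'],2),np.round(d['centre'],0),np.round(onz(f,d['centre'],Z[n],T),4)[:2]) for d in tip_of("wrist",n)][:3])
f=grab_frame("side");cv2.imwrite("pics/s3.png",f["img"][:,:,::-1])
E
```

```text
False
7.9333 [ 0.50445731 -0.24856104  0.0966018 ] [-0.50515855 -0.88284377  0.76218881]
2.547 False 8.34 2.548 0.1076 [ 0.54  0.68 -0.4 ]
2.667 False 8.75 2.666 0.1079 [ 0.94  1.1  -0.97]
2.787 False 9.16 2.785 0.1079 [ 0.1   0.68 -0.65]
2.907 False 9.57 2.905 0.108 [ 1.4  0.9 -0.5]
3.027 False 9.97 3.025 0.108 [-0.39  0.94 -1.35]
3.147 False 10.38 3.145 0.108 [ 0.13  0.86 -0.56]
3.267 False 10.79 3.264 0.108 [ 0.13  0.26 -0.33]
3.387 True 11.07 3.338 0.1088 [0.1  1.9  0.18]
clamp_lug [(0.72, array([221., 265.]), array([ 0.4891, -0.3562]))]
clamp_hinge []
wing_nut [(0.59, array([168., 275.]), array([ 0.5008, -0.3812]))]
blank_cap_mid []
```

View pics/w3.png

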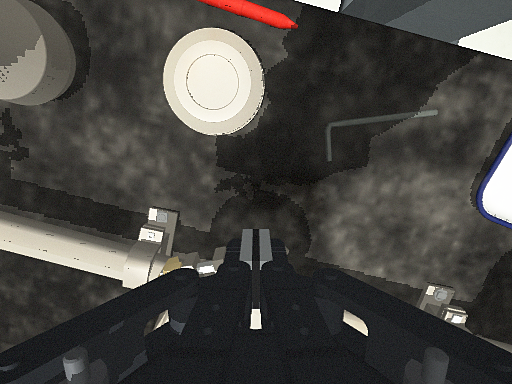

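View pics/s3.png

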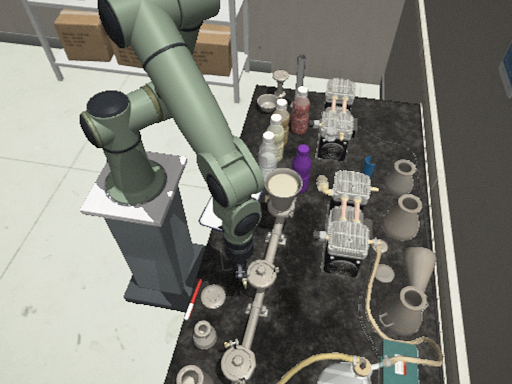

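```bash
python3 - <<'E'
from h import *
def st(t):
    s=get_state();u=s['position'][:2]-H
    print(t,round(s['clock'],2),round(np.arctan2(u[1],u[0])%(2*np.pi),3),np.round(s['contact_force'],2))
st('a')
p,r=arc(3.42); print(move_l(p,0.03,rot=r,until_force=12)); st('b')
sleep(.2); st('c')
p,r=arc(3.22); move_l(p,.1,rot=r); st('d')
p[2]=.24; move_l(p,.2); 
rv=[2.22144147,2.22144147,0]
movep([.49,-.335,.28],rv)
s=get_state();f=grab_frame("wrist");cv2.imwrite("pics/w4.png",f["img"][:,:,::-1]);T=wristT(f,s);print(s['clock'])
for n in ["clamp_lug","clamp_hinge","wing_nut","blank_cap_mid"]:
    print(n,[(round(d['score'],2),np.round(d['centre'],0),np.round(onz(f,d['centre'],Z[n],T),4)[:2]) for d in tip_of("wrist",n)][:3])
a=f["img"][100:270,150:370,::-1];cv2.imwrite('pics/w4c.png',cv2.resize(a,None,fx=3.5,fy=3.5,interpolation=cv2.INTER_CUBIC))
E
```

```text
a 11.38 3.34 [-1.21  2.41  3.08]
True
b 11.62 3.339 [-1.11  1.27  0.39]
c 11.82 3.338 [0.16 0.7  0.13]
d 12.15 3.222 [-0.3  -0.11 -0.28]
13.3083
clamp_lug [(0.69, array([237., 172.]), array([ 0.486 , -0.3561]))]
clamp_hinge []
wing_nut [(0.73, array([215., 184.]), array([ 0.4988, -0.381 ]))]
blank_cap_mid [(0.94, array([251., 222.]), array([ 0.5434, -0.3408]))]
```

View pics/w4c.png

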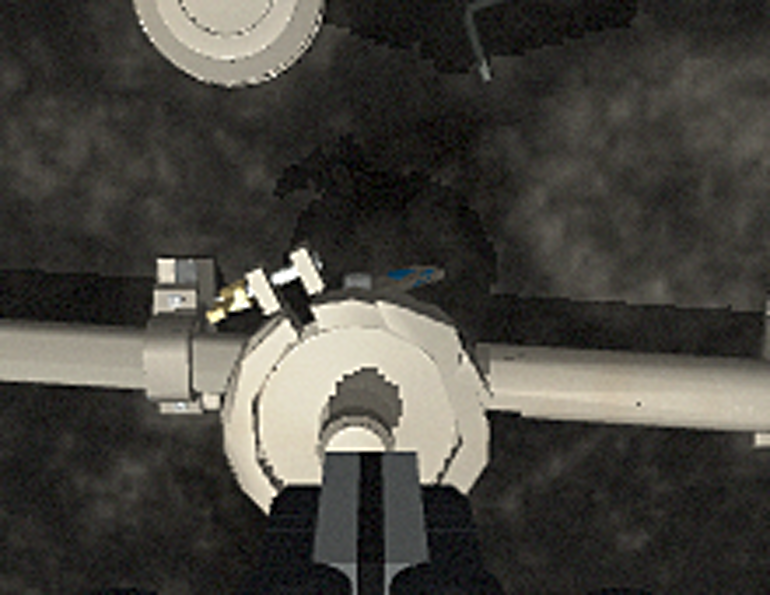

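The clamp is shut: the lug is at about crop (305,270) next to the fixed lug, and the same stop was reached twice. The blank cap hasn't moved. Next is the red bottle.

```bash
python3 - <<'E'
from h import *
rv=[2.22144147,2.22144147,0]
s=get_state();p=s['position'];move_l([p[0],p[1],.36],.2)
def look(tag,names):
    s=get_state();f=grab_frame("wrist");cv2.imwrite(f"pics/{tag}.png",f["img"][:,:,::-1]);T=wristT(f,s);print(s['clock'],s['position'])
    for n in names:
        print(n,[(round(d['score'],2),np.round(d['centre'],0),np.round(onz(f,d['centre'],Z[n],T),4)[:2]) for d in tip_of("wrist",n)][:5])
movep([.52,-.08,.36],rv); look("cup1",["cup_mouth"])
movep([.53,.36,.36],rv); look("red1",["red_cap_top"])
f=grab_frame("side");cv2.imwrite("pics/s5.png",f["img"][:,:,::-1])
E
```

```text
15.1083 [ 0.51998518 -0.08081705  0.35945499]
cup_mouth [(0.71, array([250., 227.]), array([ 0.5633, -0.0871]))]
16.825 [0.53064502 0.35883673 0.36013756]
red_cap_top [(0.95, array([292., 209.]), array([0.5602, 0.3968])), (0.61, array([  6., 243.]), array([0.598 , 0.0884]))]
```

View pics/cup1.png

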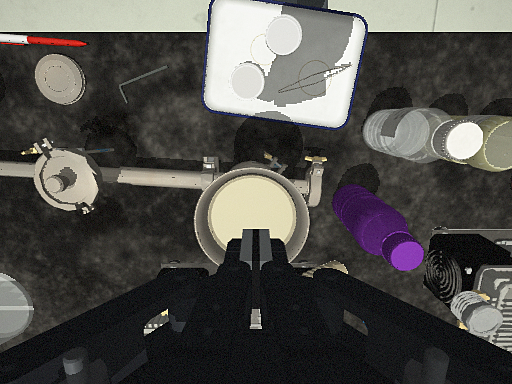

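View pics/red1.png

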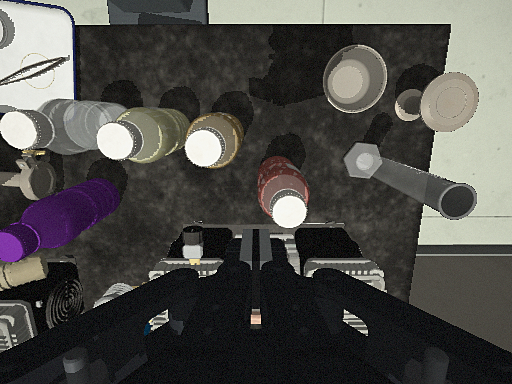

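```bash
python3 - <<'E'
from h import *
im=cv2.imread('pics/red1.png');s=get_state();f=grab_frame("wrist");T=wristT(f,s)
m=(im.min(2)>200).astype(np.uint8);m[:, :262]=0;m[:,320:]=0;m[:180]=0;m[240:]=0
c,_=cv2.findContours(m,0,2);c=max(c,key=cv2.contourArea);e=cv2.minEnclosingCircle(c);print(e,onz(f,e[0],.208,T))
# cup: outer rim ellipse from cup1
im=cv2.imread('pics/cup1.png');cv2.imwrite('pics/cup1c.png',cv2.resize(im[140:300,170:340],None,fx=3.5,fy=3.5))
T2=T.copy();T2[:3,3]+=np.array([.51998518,-.08081705,.35945499])-s['position']
for p in [(194,220),(311,217),(252,166)]: print(p,onz(f,p,.224,T2))
E
```

```text
((288.8168029785156, 212.22137451171875), 17.482648849487305) [0.56395214 0.39340709 0.208     ]
(194, 220) [ 0.55550867 -0.14278684  0.224     ]
(311, 217) [ 0.55265707 -0.02594239  0.224     ]
(252, 166) [ 0.50112276 -0.08447641  0.224     ]
```

View pics/cup1c.png

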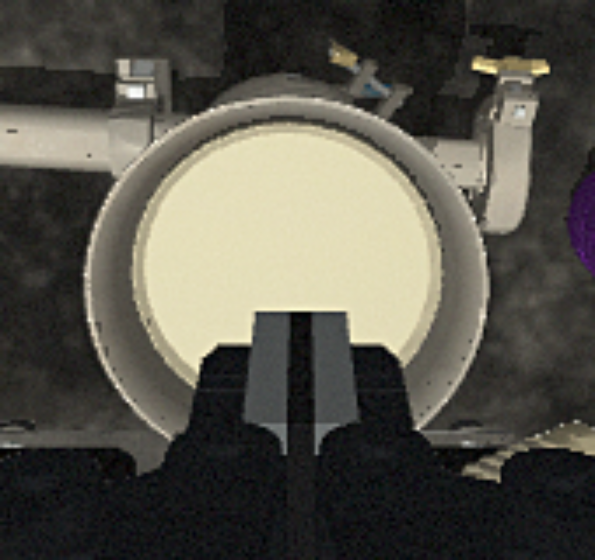

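```bash
python3 - <<'E'
from h import *
move_l([.563,.394,.29],.15); 
move_l([.563,.394,.243],.08)
s=get_state();print(s['clock'],s['position'],s['contact_force']); sleep(.3)
for c in("wrist","side"):
    f=grab_frame(c);cv2.imwrite(f"pics/r2{c}.png",f["img"][:,:,::-1])
a=cv2.imread("pics/r2wrist.png")[100:330,130:390];b=cv2.imread("pics/r2side.png")[20:150,230:377]
cv2.imwrite("pics/r2.png",np.hstack([cv2.resize(a,(400,354)),cv2.resize(b,(400,354))]))
E
```

```text
18.475 [0.56320614 0.39410984 0.24357673] [-0.78189707 -0.28434303  0.07809087]
```

View pics/r2.png

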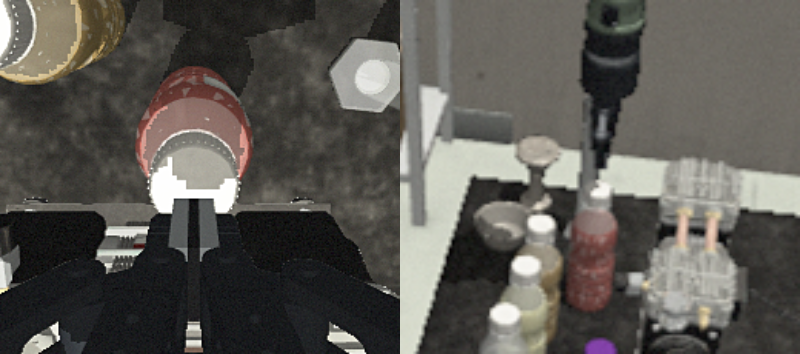

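The wrist view shows the cap's circle centred at about (257,222). That matches where the TCP axis meets the cap (about (256,222)), and the tip is 35 mm above it. I'll hold here, then go to the cup.

```bash
python3 - <<'E'
from h import *
rv=[2.22144147,2.22144147,0]
sleep(2.5)
move_l([.563,.394,.36],.15)
movep([.562,-.0855,.36],rv)
move_l([.562,-.0855,.259],.1); sleep(.3)
s=get_state();print(s['clock'],s['position'],s['contact_force'])
for c in("wrist","side"):
    f=grab_frame(c);cv2.imwrite(f"pics/c2{c}.png",f["img"][:,:,::-1])
    if c=="wrist":
        T=np.linalg.inv(wristT(f,s));P=T@np.array([.562,-.0855,.224,1]);print(P[:2]/P[2]*f['fx']+[f['cx'],f['cy']])
        for t in np.linspace(np.pi/2,1.5*np.pi,7):
            P=T@np.array([.562+.0585*np.cos(t),-.0855+.0585*np.sin(t),.224,1]);print(np.round(P[:2]/P[2]*f['fx']+[f['cx'],f['cy']]))
    for n in ["clamp_lug","red_cap_top","blank_cap_mid","cup_mouth"]:
        if c=="side": print(n,[(round(d['score'],2),np.round(onz(f,d['centre'],Z[n]),4)[:2]) for d in tip_of("side",n)][:3])
E
```

```text
25.5167 [ 0.56215534 -0.08557139  0.25935397] [0.90060723 0.30480863 0.17494654]
[256.2901844  221.75073744]
[348. 222.]
[339. 177.]
[306. 142.]
[256. 128.]
[207. 142.]
[174. 177.]
[165. 222.]
clamp_lug [(0.48, array([ 0.4875, -0.359 ]))]
red_cap_top [(0.6, array([0.6163, 0.0799]))]
blank_cap_mid [(0.86, array([ 0.5465, -0.3363]))]
cup_mouth [(0.74, array([ 0.5607, -0.0863]))]
```

View pics/c2wrist.png

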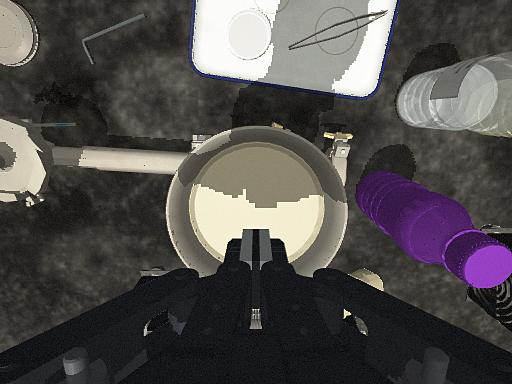

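View pics/c2side.png

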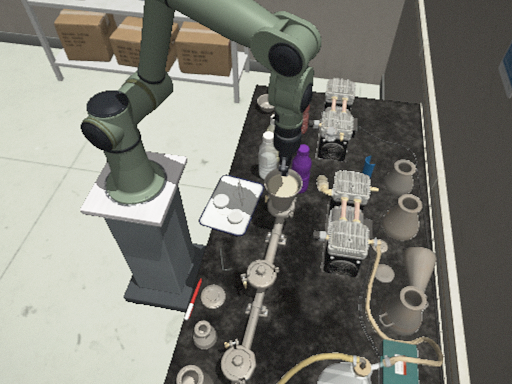

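The rim edges (166, 348, top 126) match the prediction (165, 348, 128), so the tip is centred over the mouth. The clamp is still shut in the side view. I'll hold still for two seconds and hand in.

```bash
python3 - <<'E'
from h import *
sleep(2.2);s=get_state();print(s['clock'],s['position'],s['contact_force']);print(sign_off())
E
```

```text
28.0167 [ 0.56200858 -0.08549854  0.25900496] [-0.14507141 -0.50615845 -0.19281704]
the job is handed in; nothing more can be done
None
```

The middle clamp is shut, I pointed at the red sample's cap, and the arm finished pointing at the middle of the filter cup's mouth. I handed the job in at 28.0 s.

- **Clamp:** I pushed it round with the closed fingertips until it stopped. A second push, set to stop at a 12 N rise, ended at the same angle. The wrist picture afterwards shows the lug beside the fixed one, about 4 mm from where I expected it to be when shut. The loose blank cap shows no movement beyond measurement scatter.
- **Red bottle:** I pointed straight down from about 35 mm above the cap and held still for over 2.5 s. The wrist picture showed the tip centred on the cap.
- **Filter cup:** The tip is about 35 mm above the middle of the mouth. The rim in the picture matched its predicted outline to about 2 pixels. Force readings in both pointing poses were about 1 N or less, which is noise, so nothing was being touched.

**Checks that disagreed:**
- The cameras and networks placed the red cap, cup mouth and lug up to about 6 mm apart. I used values based mainly on the wrist camera.
- In the last side view the red bottle was hidden behind the arm, so the network reported the purple look-alike instead.
- I did not take a separate picture of the red bottle after leaving it.

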